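# Wind the blue chart recorder

## Task

The chart recorder on the blue base has run down. Wind it fully, clockwise up to its stop, in two or more part-turns of the brass key on top, letting go of the key to take a fresh hold in between, and let go at the end. Do not turn the key of the recorder on the yellow base, and do not tip over the glass beaker.

Things in the scene. Friction and masses are not known exactly. Their poses are not given: they have to be found in the camera images.
- blue_key (a joint): Winding of the blue recorder's key, rad: 0 run down (red wing tip over the white mark), 2.6 fully wound (over the green mark), at a hard stop. Starts at 0 to 0.35; grows clockwise seen from above. A spring (0.015 N m per rad) resists, and a friction of 0.07 N m holds the key wherever it is let go; turned back, it unwinds.
- blue_key_grip (a point): Centre of the upright flat wing of the brass key on the blue-based recorder (fixed, base 110 x 150 mm), on the key's vertical axis, 114 mm above the worktop. Wing: 44 mm long (own x, +x to its red tip), 9 thick (own y), 28 high (own z, up), from 98 to 126 mm. The black drum top below it (89 mm in diameter) lies at 88 mm; nothing else of the recorder is higher.
- yellow_key_tip (a point): Red end of the key wing of the other recorder, the same but on a yellow base: 22 mm from that key's axis along its own x, 114 mm above the worktop. To be left alone.
- beaker: Empty clear glass beaker, 55 mm in diameter, 66 mm high, standing loose between the recorders; origin at the centre of its underside, z up. To be left standing.
There are look-alikes about, which are no part of the job. What is meant by the beaker is not purple, and is the larger of those in its own colour.

How it is judged (in metres and radians):
On the way, in this order (a step that is already met when the one before it is completed fails the run):
1. the blue recorder's key has been turned part of the way (between 0.6 and 2.1 rad) and let go, and stays there (value of joint blue_key between 0.6 and 2.1 rad and contact force between the fingers and blue_recorder below 0.1 N), for 0.2 s.
2. the key has been wound on to within 0.3 rad of its stop (value of joint blue_key above 2.3 rad), for 0.2 s.
At the end, for the whole second after the job is handed in: The blue recorder's key is wound to within 0.3 rad (17 degrees) of its stop (value above 2.3), at rest and released; the beaker stands upright (within 0.3 rad) (value of joint blue_key above 2.3 rad and velocity of joint blue_key between -0.05 and 0.05 rad/s and angle between beaker's own z axis and vertical below 0.3 rad); the robot touches nothing.
It fails at once if the yellow recorder's key is turned (its red tip moves more than 8 mm) (distance of yellow_key_tip from where it was at the start of the episode above 0.008 m).
It fails at once if the beaker is tipped over (more than 0.7 rad) (angle between beaker's own z axis and vertical above 0.7 rad).
It also fails if it takes over 48 s, if anything falls off the work surface, if the arm or the gripper's body presses on something with over 40 N, if the wrist force passes 120 N, or if a joint passes its speed limit or range.

## Robot

A 6-joint arm with a two-finger parallel gripper is mounted at the origin on a cart in front of the work surface, level with it; the furniture and walls round the work are solid. World frame = base frame: x ahead of the robot, y to its left, z up, the work surface at z = 0. Lengths are in mm, angles in degrees, forces in N, time in s.
With the tool pointing down it reaches from about 300 to 850 mm from the base axis. Payload 4.2 kg.
Tool frame: the origin (TCP) lies at the very end of the fingers, on their centre line; the grasp point (between the pads) lies 19 mm behind it (env.grip_point_offset is the distance from the TCP to the grasp point, in mm); z points along the fingers, y is the line along which they close (so a half turn about z gives the same grasp; the last joint's range is limited). The gripper opens to 91 mm and grips with 3 to 60 N. Pads are 32 mm wide; open, the fingers measure 118 mm over their backs; the gripper's body (76 mm by 178 mm) begins 60 mm behind the grasp point.
Start: joints at [75.516, 18.312, 89.639, -0, 72.044, -1.146], TCP at [132.655, 559.505, 213.976] pointing down, gripper open.
Joint ranges: [-177.97, 177.97], [-48.28, 115.42], [12.27, 149.76], [-77.06, 257.06], [2.81, 150.46], [-146.56, 146.56]. Speed limits (degrees/s): [147.25, 147.25, 180, 180, 180, 180].

## Interface

Orientations are given as [roll, pitch, yaw] about the fixed x, y, z axes, in that order (R = Rz(yaw) Ry(pitch) Rx(roll)).
In Python, from workcell import env gives the robot as it stands. The module is installed in compiled form; this text tells all that it offers.
- The arm moves only by the tool arm_command, never from a script. Its argument "rows" is a list of rows, each an object with "delta_pos": the shift along the tool's x, y, z in mm, a list of three; "roll": the turn about the tool's z in units of 5 degrees (1.0 is 5 degrees); "jaw": the opening in per cent of the stroke, from 0 (shut) to 100 (fully open). A call has 1 to 20 rows; each row is the pose to reach, as a shift and turn from the pose commanded when the call began, along the tool's axes at that moment; what a row does not reach only later rows make up. A row lasts 1/12 s, in which the tool goes at most 41.7 mm and 7.16 degrees, less where a joint would pass 70% of its speed; a pose out of reach is approached as far as the arm can. A call with a gripper value outside its range is refused whole. The fingers move at their own pace and stop on an object; "squeeze" is the grip in N (left out, the last holds). Time passes only in rows, so rows that repeat a pose let the fingers close. It gives the time, the measured TCP pose, the force, the opening and the grip force at its end, in the units of the state.
- env.state(): the state, without advancing time (a new reading comes with each control period).
- env.grab_frame(name): name is "side" or "top"; returns a dict with "img" (420x560x3 uint8, blue, green, red), "z_map" (420x560 float32, mm along the optical axis (not along the pixel's ray), 0 where there is no reading), "fov_y" (degrees; the focal length in pixels is half the picture's height over the tangent of half this angle, whatever the lens; pixels are square), "cx", "cy" (the principal point, pixels), "R" (3x3) and "t" (3): a world point X has camera coordinates R X + t. Camera axes: x right, y down, z forward; pixel columns grow to the right and rows downward; lengths in mm; the calibration is good to about 2 mm. A picture is of the moment at which its call begins.
- env.job_done(): hands the job in; it is judged then, once.
The state is a dict: "time_s": time; "qpos": joint angles; "qvel": joint speeds; "effort": joint torques, N m; "ee_pos": TCP position; "ee_rot": TCP orientation; "force": force on the tool from outside, world axes, zero at the start; "torque": the same for the moment, N m; "gripper_width": finger opening in mm; "gripper_force": force on a finger pad.
Only numpy, scipy, OpenCV 4.12 (cv2) and the standard library are available. Lean on these libraries where they do the work, as an engineer would, in place of code of your own. Each camera call takes 0.05 s, during which the arm holds its last target. There are 200 camera calls.

## Working session

There is one attempt and no reset: what is moved stays moved. The work goes in short steps, Python scripts to look and compute and a tool call to move; the robot and the scene stay as the last step left them, time stands still between calls to the robot, and variables do not carry over. Pictures are saved under pics/ and viewed, at most 10 in all, crops included, and the job is handed in when it is done.

Besides the shell and the picture viewer there is one more tool, called in YAML: its name, and indented under it one key for each argument. arm_command: Moves the arm, as the interface text tells. Its arguments: {"type":"object","properties":{"rows":{"type":"array"},"squeeze":{"type":"number"}},"required":["rows"]}

```bash
mkdir -p pics; cat > h.py <<'E'
from workcell import env
import numpy as np, cv2
def grab(n):
    f=env.grab_frame(n); f['f']=210/np.tan(np.radians(f['fov_y']/2)); return f
def world(f,u,v,z=None):
    d=f['z_map'][int(v),int(u)] if z is None else z
    c=np.array([(u-f['cx'])/f['f']*d,(v-f['cy'])/f['f']*d,d])
    return np.array(f['R']).T@(c-np.array(f['t']))
def cloud(f):
    v,u=np.mgrid[:420,:560]; d=f['z_map']
    c=np.stack([(u-f['cx'])/f['f']*d,(v-f['cy'])/f['f']*d,d],-1)
    return (c-np.array(f['t']))@np.array(f['R'])
E
python3 - <<'E'
from h import *
print(env.state())
for n in('top','side'):
    f=grab(n); cv2.imwrite(f'pics/{n}0.png',f['img']); print(n,f['cx'],f['cy'],f['f'],f['R'],f['t'])
E
```

```text
{'time_s': 0.0, 'qpos': array([ 7.55165443e+01,  1.83522060e+01,  8.97082281e+01, -6.24923809e-04,
        7.20422951e+01, -1.14573027e+00]), 'qvel': array([-0.04858088,  0.03372467, -0.01691581,  0.00531186, -0.08319667,
        0.01573268]), 'effort': array([-4.28345456e-04, -4.12480259e+01, -2.31969184e+01,  7.29902484e-02,
        4.59994655e-02, -1.26667173e-04]), 'ee_pos': array([132.51971056, 558.99437211, 213.10226519]), 'ee_rot': array([-1.79897280e+02, -1.46009728e-03,  1.66662466e+02]), 'force': array([-0.17648783,  0.25507876, -0.40266   ]), 'torque': array([-0.03905035,  0.03996653, -0.02749863]), 'gripper_force': 0.0, 'gripper_width': 91.27391347321037}
top 279.24722276278106 213.54458985959522 383.755020752383 [[-0.1931526  -0.98115358 -0.00545155]
 [-0.95969791  0.19007894 -0.20700221]
 [ 0.20413719 -0.03475117 -0.97832529]] [ 97.88770941 559.10684326 849.17659522]
side 279.0266941925029 217.1837296759698 388.32309769680273 [[ 0.84716674 -0.53129476  0.00586432]
 [-0.31242275 -0.50703498 -0.80331037]
 [ 0.42976801  0.67870568 -0.59553174]] [-454.96383145  250.86272158  687.50355168]
```

View pics/top0.png

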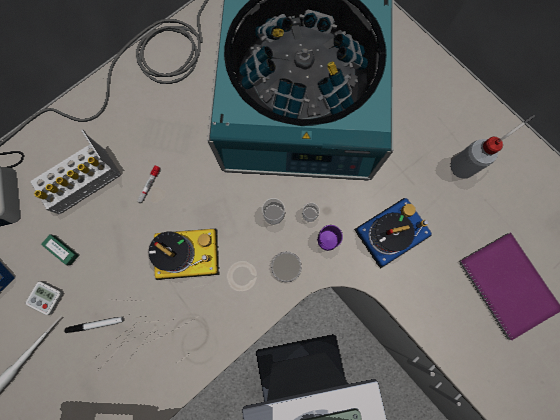

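View pics/side0.png

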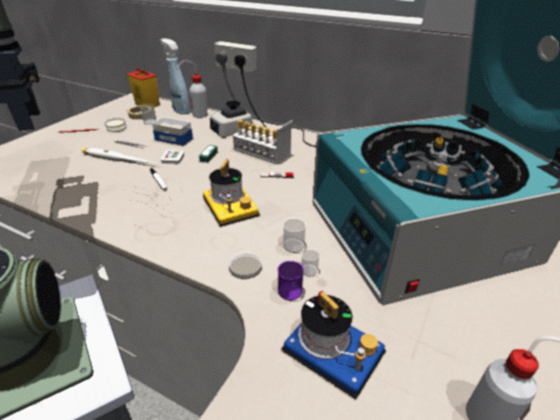

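Top view: blue recorder at about (392,232), key on its drum about (396,231); yellow at (182,253); large beaker at (274,211), purple decoy at (330,237). Next I locate the key in 3D.

```bash
python3 - <<'E'
from h import *
ims=[]
for n,(a,b,c,d) in dict(top=(350,195,440,265),side=(280,280,390,390)).items():
    f=grab(n); P=cloud(f); im=f['img'].astype(int)
    M=np.zeros((420,560),bool); M[b:d,a:c]=1
    M&=(f['z_map']>0)
    k=M&(P[...,2]>104)&(P[...,2]<135)
    p=P[k]; m=p[:,:2].mean(0); e=np.linalg.svd(p[:,:2]-m,full_matrices=False)[2][0]
    print(n,len(p),m,(p.min(0)+p.max(0))/2,p.min(0),p.max(0),np.degrees(np.arctan2(e[1],e[0])))
    dr=M&(abs(P[...,2]-88)<4); q=P[dr]; print(' drum',len(q),(q.min(0)+q.max(0))/2,np.ptp(q,axis=0))
    for nm,kk in dict(red=(im[...,2]>120)&(im[...,1]<70)&(im[...,0]<70),green=(im[...,1]>130)&(im[...,2]<90)&(im[...,0]<120),white=(im.min(-1)>170)).items():
        s=M&kk; 
        if s.any(): print(' ',nm,s.sum(),np.median(P[s],0).round(1))
    ims.append(cv2.resize(f['img'][b:d,a:c],(395,395 if n=='side' else 307),interpolation=cv2.INTER_CUBIC))
ims[0]=cv2.copyMakeBorder(ims[0],0,88,0,0,cv2.BORDER_CONSTANT)
cv2.imwrite('pics/crop.png',np.hstack(ims))
f=grab('top');P=cloud(f)
for u,v in[(274,211),(330,237),(310,213),(182,253),(300,165),(370,172),(240,165)]: print(u,v,P[v,u].round())
E
```

```text
top 107 [ 469.69585628 -256.9122381 ] [ 470.13642817 -258.71169878  116.60633089] [ 465.10540367 -280.65383814  104.20296302] [ 475.16745267 -236.76955943  129.00969876] 91.77485039841442
 drum 1058 [ 470.43173547 -260.28604561   87.99265371] [87.71937728 88.89737366  7.94495322]
  red 8 [ 469.7 -240.2  125.6]
  green 11 [ 497.6 -281.2   89.2]
  white 18 [ 459.4 -231.9   88.6]
side 275 [ 467.88659881 -261.34340652] [ 469.76286962 -258.67593899  115.32828027] [ 464.51442923 -280.90646753  104.03528356] [ 475.01131001 -236.44541046  126.62127698] -86.44410628125048
 drum 1409 [ 523.12095388 -258.41718414   87.91612243] [193.87921694  89.91195033   7.82767611]
  green 22 [ 496.9 -278.8   87.8]
  white 4989 [ 535.3 -251.    -1.1]
274 211 [589.  -3.   1.]
330 237 [ 497. -127.    0.]
310 213 [566. -91.   0.]
182 253 [515. 220.  88.]
300 165 [674. -84.  63.]
370 172 [ 627. -249.   52.]
240 165 [709.  59.  47.]
```

View pics/crop.png

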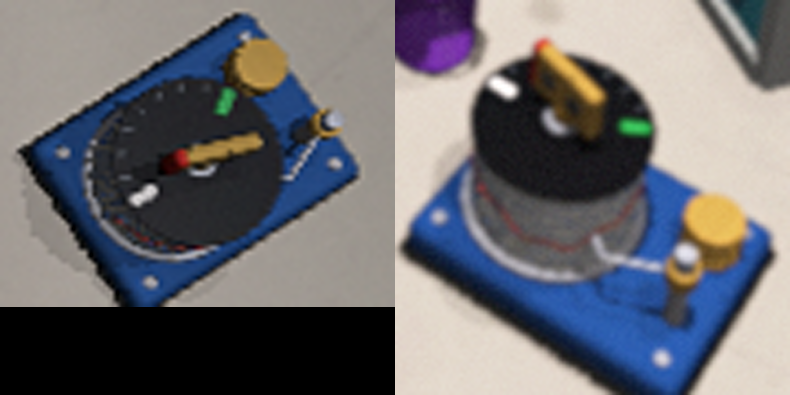

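Crop: the blue key's red tip is at crop (175,160), pointing about +y, with the white mark just before it and the green mark across from it. The axis is near (470,−259), wing at ~91°, and winding about 0.35. I'm moving in via a waypoint ahead of the base.

arm_command:
  rows:
    - {"delta_pos":[-271,-202,-20],"roll":7,"jaw":100}
    - {"delta_pos":[-271,-202,-20],"roll":7,"jaw":100}
    - {"delta_pos":[-271,-202,-20],"roll":7,"jaw":100}
    - {"delta_pos":[-271,-202,-20],"roll":7,"jaw":100}
    - {"delta_pos":[-271,-202,-20],"roll":7,"jaw":100}
    - {"delta_pos":[-271,-202,-20],"roll":7,"jaw":100}
    - {"delta_pos":[-271,-202,-20],"roll":7,"jaw":100}
    - {"delta_pos":[-271,-202,-20],"roll":7,"jaw":100}
    - {"delta_pos":[-271,-202,-20],"roll":7,"jaw":100}
    - {"delta_pos":[-409,-477,-20],"roll":15,"jaw":100}
    - {"delta_pos":[-409,-477,-20],"roll":15,"jaw":100}
    - {"delta_pos":[-409,-477,-20],"roll":15,"jaw":100}
    - {"delta_pos":[-409,-477,-20],"roll":15,"jaw":100}
    - {"delta_pos":[-409,-477,-20],"roll":15,"jaw":100}
    - {"delta_pos":[-409,-477,-20],"roll":15,"jaw":100}
    - {"delta_pos":[-409,-477,-20],"roll":15,"jaw":100}
    - {"delta_pos":[-409,-477,-20],"roll":15,"jaw":100}
    - {"delta_pos":[-409,-477,-20],"roll":15,"jaw":100}
    - {"delta_pos":[-409,-477,-20],"roll":15,"jaw":100}

```text
time_s: 1.83
ee_pos: [420.5, 1.0, 233.8]
ee_rot: [-180.0, -0.1, 91.5]
force: [-0.4, 0.3, -0.6]
gripper_width: 91.3
gripper_force: 0.0
```

arm_command:
  rows:
    - {"delta_pos":[-261,43,0],"roll":0,"jaw":100}
    - {"delta_pos":[-261,43,0],"roll":0,"jaw":100}
    - {"delta_pos":[-261,43,0],"roll":0,"jaw":100}
    - {"delta_pos":[-261,43,0],"roll":0,"jaw":100}
    - {"delta_pos":[-261,43,0],"roll":0,"jaw":100}
    - {"delta_pos":[-261,43,0],"roll":0,"jaw":100}
    - {"delta_pos":[-261,43,0],"roll":0,"jaw":100}
    - {"delta_pos":[-261,43,70],"roll":0,"jaw":100}
    - {"delta_pos":[-261,43,70],"roll":0,"jaw":100}
    - {"delta_pos":[-261,43,70],"roll":0,"jaw":100}
    - {"delta_pos":[-261,43,70],"roll":0,"jaw":100}

```text
time_s: 2.75
ee_pos: [470.9, -256.5, 163.1]
ee_rot: [-179.8, -0.1, 91.8]
force: [1.3, 0.0, 0.1]
gripper_width: 91.3
gripper_force: 0.0
```

```bash
python3 - <<'E'
from h import *
f=grab('side'); g=grab('top')
a=cv2.resize(f['img'][200:400,220:420],(400,400)); b=cv2.resize(g['img'][150:290,320:460],(400,400))
cv2.imwrite('pics/app.png',np.hstack([a,b])); s=env.state(); print(s['ee_pos'],s['ee_rot'],s['qpos'])
E
```

```text
[ 472.65287966 -257.91753216  165.79954175] [1.79838972e+02 7.17080832e-02 9.17634149e+01] [-2.98588210e+01  1.70122690e+01  9.88765490e+01  2.60143015e-02
  6.39364672e+01 -3.16337309e+01]
```

View pics/app.png

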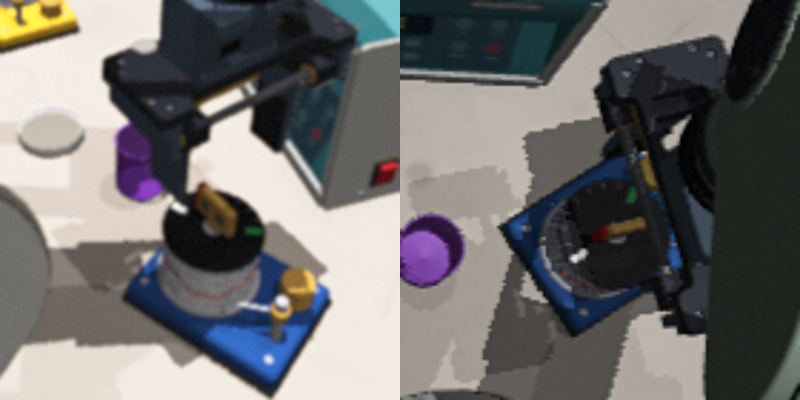

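The gripper hangs over the wing, aligned with it. I'll descend and close.

arm_command:
  rows:
    - {"delta_pos":[-1,-2,33],"roll":0,"jaw":100}
    - {"delta_pos":[-1,-2,50],"roll":0,"jaw":100}
    - {"delta_pos":[-1,-2,60],"roll":0,"jaw":100}
    - {"delta_pos":[-1,-2,66],"roll":0,"jaw":100}
    - {"delta_pos":[-1,-2,66],"roll":0,"jaw":100}
    - {"delta_pos":[-1,-2,66],"roll":0,"jaw":100}
    - {"delta_pos":[-1,-2,66],"roll":0,"jaw":100}

```text
time_s: 3.43
ee_pos: [470.2, -260.2, 99.4]
ee_rot: [179.9, 0.1, 91.7]
force: [-0.4, 0.1, 0.5]
gripper_width: 91.2
gripper_force: 0.0
```

arm_command:
  rows:
    - {"delta_pos":[0,0,0],"roll":0,"jaw":30}
    - {"delta_pos":[0,0,0],"roll":0,"jaw":0}
    - {"delta_pos":[0,0,0],"roll":0,"jaw":0}
    - {"delta_pos":[0,0,0],"roll":0,"jaw":0}
    - {"delta_pos":[0,0,0],"roll":0,"jaw":0}
    - {"delta_pos":[0,0,0],"roll":0,"jaw":0}
    - {"delta_pos":[0,0,0],"roll":0,"jaw":0}
    - {"delta_pos":[0,0,0],"roll":0,"jaw":0}
    - {"delta_pos":[0,0,0],"roll":0,"jaw":0}
    - {"delta_pos":[0,0,0],"roll":0,"jaw":0}
  squeeze: 20

```text
time_s: 4.27
ee_pos: [469.2, -259.7, 97.9]
ee_rot: [-180.0, -0.0, 91.7]
force: [1.4, -0.3, 0.0]
gripper_width: 27.3
gripper_force: 0.0
```

arm_command:
  rows:
    - {"delta_pos":[0,0,0],"roll":0,"jaw":0}
    - {"delta_pos":[0,0,0],"roll":0,"jaw":0}
    - {"delta_pos":[0,0,0],"roll":0,"jaw":0}
    - {"delta_pos":[0,0,0],"roll":0,"jaw":0}
    - {"delta_pos":[0,0,0],"roll":0,"jaw":0}
    - {"delta_pos":[0,0,0],"roll":0,"jaw":0}

```text
time_s: 4.77
ee_pos: [471.3, -259.7, 98.1]
ee_rot: [179.7, 0.0, 91.6]
force: [5.3, 0.6, -4.2]
gripper_width: 8.6
gripper_force: 20.0
```

Gripped at 8.6 mm. First part-turn: 70° clockwise, then open.

arm_command:
  rows:
    - {"delta_pos":[0,0,0],"roll":1,"jaw":0}
    - {"delta_pos":[0,0,0],"roll":2,"jaw":0}
    - {"delta_pos":[0,0,0],"roll":3,"jaw":0}
    - {"delta_pos":[0,0,0],"roll":4,"jaw":0}
    - {"delta_pos":[0,0,0],"roll":5,"jaw":0}
    - {"delta_pos":[0,0,0],"roll":6,"jaw":0}
    - {"delta_pos":[0,0,0],"roll":7,"jaw":0}
    - {"delta_pos":[0,0,0],"roll":8,"jaw":0}
    - {"delta_pos":[0,0,0],"roll":9,"jaw":0}
    - {"delta_pos":[0,0,0],"roll":10,"jaw":0}
    - {"delta_pos":[0,0,0],"roll":11,"jaw":0}
    - {"delta_pos":[0,0,0],"roll":12,"jaw":0}
    - {"delta_pos":[0,0,0],"roll":13,"jaw":0}
    - {"delta_pos":[0,0,0],"roll":14,"jaw":0}
    - {"delta_pos":[0,0,0],"roll":14,"jaw":0}
    - {"delta_pos":[0,0,0],"roll":14,"jaw":0}
    - {"delta_pos":[0,0,0],"roll":14,"jaw":0}

```text
time_s: 6.18
ee_pos: [469.9, -258.9, 98.1]
ee_rot: [-180.0, -0.1, 21.7]
force: [3.3, 4.2, 0.8]
gripper_width: 8.7
gripper_force: 20.0
```

arm_command:
  rows:
    - {"delta_pos":[0,0,0],"roll":0,"jaw":60}
    - {"delta_pos":[0,0,0],"roll":0,"jaw":60}
    - {"delta_pos":[0,0,0],"roll":0,"jaw":60}
    - {"delta_pos":[0,0,0],"roll":0,"jaw":60}
    - {"delta_pos":[0,0,0],"roll":0,"jaw":60}
    - {"delta_pos":[0,0,0],"roll":0,"jaw":60}
    - {"delta_pos":[0,0,0],"roll":0,"jaw":60}
    - {"delta_pos":[0,0,0],"roll":0,"jaw":60}
    - {"delta_pos":[0,0,0],"roll":0,"jaw":60}
    - {"delta_pos":[0,0,0],"roll":0,"jaw":60}
    - {"delta_pos":[0,0,-40],"roll":0,"jaw":60}
    - {"delta_pos":[0,0,-60],"roll":0,"jaw":60}
    - {"delta_pos":[0,0,-60],"roll":0,"jaw":60}
    - {"delta_pos":[0,0,-60],"roll":0,"jaw":60}

```text
time_s: 7.35
ee_pos: [469.8, -260.0, 159.0]
ee_rot: [179.9, -0.1, 21.7]
force: [0.3, -0.6, -0.7]
gripper_width: 54.7
gripper_force: 0.0
```

```bash
python3 - <<'E'
from h import *
f=grab('side'); g=grab('top')
for n,F,(a,b,c,d) in(('side',f,(280,280,390,390)),('top',g,(350,195,440,265))):
    P=cloud(F)[b:d,a:c]; k=(P[...,2]>104)&(P[...,2]<124)&(np.hypot(P[...,0]-470,P[...,1]+259)<26); p=P[k]
    if len(p)>20:
        e=np.linalg.svd(p[:,:2]-p[:,:2].mean(0),full_matrices=False)[2][0]; print(n,len(p),p.mean(0),np.degrees(np.arctan2(e[1],e[0])))
a=cv2.resize(f['img'][250:390,270:410],(400,400)); b=cv2.resize(g['img'][150:290,320:460],(400,400))
cv2.imwrite('pics/rel1.png',np.hstack([a,b])); s=env.state(); print(s['ee_pos'],s['ee_rot'],s['qpos'],s['time_s'])
E
```

```text
side 150 [ 465.98191198 -262.91348503  116.21809631] -161.8406511327501
[ 468.4615481  -259.27635178  157.02296913] [-1.79913627e+02  6.38571158e-02  2.16656218e+01] [-3.01955871e+01  1.73300871e+01  9.97946000e+01  3.49809263e-03
  6.29826826e+01  3.81372473e+01] 7.45
```

View pics/rel1.png

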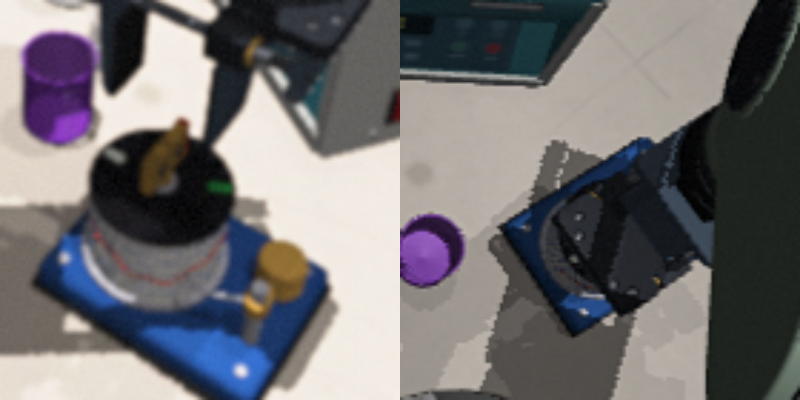

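The side crop shows the red tip at (183,122), between the white and green marks: wing at about 20°, so winding ≈1.57, released. Now a second hold.

arm_command:
  rows:
    - {"delta_pos":[1,0,30],"roll":0,"jaw":60}
    - {"delta_pos":[1,0,50],"roll":0,"jaw":60}
    - {"delta_pos":[1,0,60],"roll":0,"jaw":60}
    - {"delta_pos":[1,0,60],"roll":0,"jaw":60}
    - {"delta_pos":[1,0,60],"roll":0,"jaw":60}
    - {"delta_pos":[1,0,60],"roll":0,"jaw":0}
    - {"delta_pos":[1,0,60],"roll":0,"jaw":0}
    - {"delta_pos":[1,0,60],"roll":0,"jaw":0}
    - {"delta_pos":[1,0,60],"roll":0,"jaw":0}
    - {"delta_pos":[1,0,60],"roll":0,"jaw":0}
    - {"delta_pos":[1,0,60],"roll":0,"jaw":0}
    - {"delta_pos":[1,0,60],"roll":0,"jaw":0}
    - {"delta_pos":[1,0,60],"roll":0,"jaw":0}
    - {"delta_pos":[1,0,60],"roll":0,"jaw":0}
    - {"delta_pos":[1,0,60],"roll":0,"jaw":0}
    - {"delta_pos":[1,0,60],"roll":0,"jaw":0}
    - {"delta_pos":[1,0,60],"roll":0,"jaw":0}

```text
time_s: 8.87
ee_pos: [469.9, -258.9, 98.0]
ee_rot: [-179.9, 0.0, 21.7]
force: [-0.9, 3.0, 2.8]
gripper_width: 8.9
gripper_force: 20.0
```

arm_command:
  rows:
    - {"delta_pos":[0,0,0],"roll":1,"jaw":0}
    - {"delta_pos":[0,0,0],"roll":2,"jaw":0}
    - {"delta_pos":[0,0,0],"roll":3,"jaw":0}
    - {"delta_pos":[0,0,0],"roll":4,"jaw":0}
    - {"delta_pos":[0,0,0],"roll":5,"jaw":0}
    - {"delta_pos":[0,0,0],"roll":6,"jaw":0}
    - {"delta_pos":[0,0,0],"roll":7,"jaw":0}
    - {"delta_pos":[0,0,0],"roll":8,"jaw":0}
    - {"delta_pos":[0,0,0],"roll":9,"jaw":0}
    - {"delta_pos":[0,0,0],"roll":10,"jaw":0}
    - {"delta_pos":[0,0,0],"roll":10.5,"jaw":0}
    - {"delta_pos":[0,0,0],"roll":11,"jaw":0}
    - {"delta_pos":[0,0,0],"roll":11.3,"jaw":0}
    - {"delta_pos":[0,0,0],"roll":11.3,"jaw":0}
    - {"delta_pos":[0,0,0],"roll":11.3,"jaw":0}
    - {"delta_pos":[0,0,0],"roll":11.3,"jaw":0}

```text
time_s: 10.2
ee_pos: [470.1, -257.5, 98.0]
ee_rot: [-179.8, 0.1, -34.9]
force: [0.4, 6.6, 4.0]
gripper_width: 8.8
gripper_force: 20.0
```

```bash
python3 -c "
from h import *
s=env.state();print(s['ee_rot'],s['force'],s['torque'],s['effort'][5])"
```

```text
[-1.79840680e+02  1.25736861e-01 -3.49029056e+01] [0.39324761 6.60540929 4.03286103] [1.27127856 0.15694581 0.02918643] -0.022290260531008244
```

Not hard against the stop, and at about −35°. I'll release, lift clear and check.

arm_command:
  rows:
    - {"delta_pos":[0,0,0],"roll":0,"jaw":60}
    - {"delta_pos":[0,0,0],"roll":0,"jaw":60}
    - {"delta_pos":[0,0,0],"roll":0,"jaw":60}
    - {"delta_pos":[0,0,0],"roll":0,"jaw":60}
    - {"delta_pos":[0,0,0],"roll":0,"jaw":60}
    - {"delta_pos":[0,0,0],"roll":0,"jaw":60}
    - {"delta_pos":[0,0,0],"roll":0,"jaw":60}
    - {"delta_pos":[0,0,0],"roll":0,"jaw":60}
    - {"delta_pos":[0,0,0],"roll":0,"jaw":60}
    - {"delta_pos":[0,0,-30],"roll":0,"jaw":60}
    - {"delta_pos":[0,0,-60],"roll":0,"jaw":60}
    - {"delta_pos":[0,0,-80],"roll":0,"jaw":60}
    - {"delta_pos":[0,0,-80],"roll":0,"jaw":60}
    - {"delta_pos":[0,0,-80],"roll":0,"jaw":60}
    - {"delta_pos":[0,0,-80],"roll":0,"jaw":60}

```text
time_s: 11.45
ee_pos: [469.4, -258.9, 177.0]
ee_rot: [180.0, 0.1, -34.8]
force: [0.5, 0.2, -0.2]
gripper_width: 54.7
gripper_force: 0.0
```

```bash
python3 - <<'E'
from h import *
f=grab('side')
P=cloud(f)[280:390,280:390]; k=(P[...,2]>104)&(P[...,2]<128)&(np.hypot(P[...,0]-470,P[...,1]+259)<26); p=P[k]
e=np.linalg.svd(p[:,:2]-p[:,:2].mean(0),full_matrices=False)[2][0]; print(len(p),p.mean(0),np.degrees(np.arctan2(e[1],e[0])))
cv2.imwrite('pics/rel2.png',cv2.resize(f['img'][190:390,210:410],(600,600))); s=env.state(); print(s['ee_pos'],s['force'])
E
```

```text
319 [ 468.58260885 -260.82918269  117.36528915] -34.790471638596095
[ 469.20082266 -258.81454823  176.55002759] [ 0.40171503 -0.18486267 -0.13734531]
```

View pics/rel2.png

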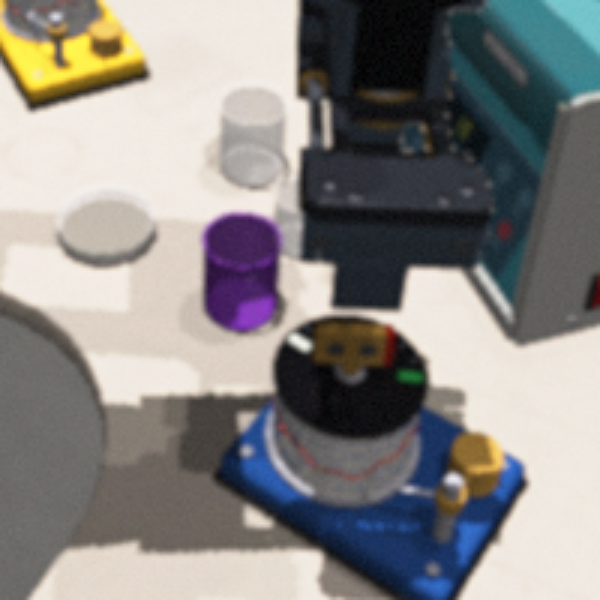

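The red tip at (388,345) is over the green mark at (410,377), with the wing at −35° (winding ≈2.56). The beaker stands at (252,135) and the gripper is clear.

```bash
python3 -c "
from workcell import env
print(env.job_done())"
```

```text
the job is handed in; nothing more can be done
None
```

I wound the blue recorder's key to about 2.56 rad (camera estimate; the stop is at 2.6) in two part-turns with a release in between, then let go and handed the job in. The beaker is still standing and I left the yellow key alone; the hand-in returned no verdict.

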